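# Wet the whetstone and set a guided chisel to it

### The job

Get the chisel ready for its first honing stroke: first wet the tan whetstone by pushing the spray head of the dark grey bottle beside it fully down and letting it spring back up. Then grip the honing guide, with the chisel clamped in it, and set the chisel along the stone with its cutting edge bearing on the pencilled line, the middle of the edge at the tick, the blade leaning 30 to 34 degrees from level so that the guide's roller is on the stone or just clear of it. Finish while holding it there, pressing the edge down only lightly, about 5 to 10 N, without letting go of the guide, and leave the other things on the bench alone.

Things in the scene. Friction and masses are not known exactly. Their poses are not given: they have to be found in the camera images.
- pump_head (a joint): grey ribbed spray head of the mist pump on the dark smoke-grey bottle that stands fixed in a wooden socket block (92 mm square, 34 mm high) at the left of the stone. 0 = up at rest, 0.007 = fully down (m, straight down); a return spring resists with about 2 N at the start and 6.5 N at the bottom
- pump_top (a point): centre of the flat top of that spray head (27 mm across), 239 mm above the bench when up; it moves down with the head
- honing_guide: side-clamp honing guide of bare aluminium, with the 18 mm chisel (orange-brown handle, steel hoop) clamped in it bevel down; guide and chisel are one rigid thing of about 0.39 kg, 231 mm long overall. It lies on the bench on its roller and the end of the handle, the edge 32 mm up in the air. Origin: on the bench under the middle of the roller; x points level to the handle end, z up, y across
- chisel: the chisel in the guide. Origin at the middle of its cutting edge (18 mm wide, along y); x runs along the flat back of the blade to the handle end 231 mm away (handle up to 30 mm thick), z stands square out of the flat back: upward as parked, where x dips 3.5 degrees to the handle
- roller: free-turning steel roller under the guide, 18 mm across, 30 mm wide; origin at the middle of its axle, at x = 52, z = -19.6 mm in the chisel's frame (9 mm above what it rests on). With edge and roller both on a flat surface the chisel's x rises 30 degrees to the handle; each degree more lifts the roller 1 mm, each degree less the edge
- guide_grip (a point): where to grip the guide: middle between the two flat outer faces of its aluminium jaws, 46 mm apart along the chisel's y; each face is 34 mm long (chisel x) and 22 mm high (chisel z). Lies at x = 52, z = 6 mm in the chisel's frame, 34 mm above the bench when parked, axes as the chisel's
- stone: tan whetstone, 207 mm long (its x), 79 mm wide, 27 mm thick, held fixed by its ends between two dark wooden cleats on a plywood board 250 x 96 mm. Origin at the centre of its underside; its top face is 27 mm above that, 39 mm above the bench (cleats: 26 mm). A dark green tote, 0.2 m tall with planks on top to 0.26 m, stands fixed behind it
- mark (a point): the marked spot: middle of the dark pencil line (70 mm long) drawn across the top of the stone, where a short tick crosses it; level with the top face. The line lies within 40 mm of the middle of the stone; x along the stone, y along the line
- pencil_line: the same pencil line, with its tick (no thickness)
- masking_tape: roll of masking tape, 83 mm across, 18 mm high, at the right back; bystander
- pencil: orange pencil on the bench near its front edge; bystander
- small_square: small try square, 74 x 148 x 12 mm, at the left front; bystander
- wood_caddy: turned wooden caddy, 53 mm across, 78 mm high, at the right back; bystander
- nagura_stone: small pale dressing stone, 81 x 44 x 23 mm, at the right front; bystander

How it is judged:
By the outcome, as a careful person would: the job done as asked, in the order asked, and still so for the second after the job is handed in, while the arm keeps its last pose, push and grip.
It also fails if it takes over 64 s, if anything falls off the work surface, if the arm or the gripper's body presses on something with over 40 N, if the wrist force passes 120 N, or if a joint passes its speed limit or range.

### The arm

A 7-joint arm with a two-finger parallel gripper is mounted at the origin on a cart in front of the work surface, level with it; the furniture and walls round the work are solid. World frame = base frame: x ahead of the robot, y to its left, z up, the work surface at z = 0. Lengths are in mm, angles in rad, forces in N, time in s.
With the tool pointing down it reaches from about 400 to 750 mm from the base axis. Payload 19.5 kg.
Tool frame: the origin (TCP) lies midway between the tips of the shut fingers; the grasp point (between the pads) lies 19 mm behind it; z points along the fingers, y is the line along which they close (so a half turn about z gives the same grasp; the last joint's range is limited). The gripper opens to 85 mm and grips with 20 to 120 N. Pads are 22 mm wide; open, the fingers measure 114 mm over their backs; the gripper's body (76 mm by 85 mm) begins 54 mm behind the grasp point. The pads swing forward as they close: fully open they stand 13 mm farther back than shut.
Start: joints at [1.274, 0.707, -0.028, 1.485, 0.022, 0.951, -0.075], TCP at [144.924, -556.41, 231.268] pointing down, gripper open.
Joint ranges: [-2.71, 2.71], [-0.32, 2.16], [-1.57, 1.52], [0, 2.45], [-1.46, 4.6], [0, 2.02], [-2.83, 2.83]. Speed limits (rad/s): [1.89, 1.89, 2.57, 2.57, 3.01, 3.01, 3.01].

### API

Orientations are given as a unit quaternion [x, y, z, w].
In Python, from rig import * gives the robot as it stands.
- The arm moves only by the tool drive_tool, never from a script. Its argument "motion" is a list of rows, each an object of numbers: "gripper": the closure, from 0 (fully open) to 1 (shut); "dx", "dy", "dz": the shift along the tool's x, y, z in m; "rx", "ry", "rz": the turn, a rotation vector about the tool's x, y, z in rad. A call has 1 to 8 rows; each row is the pose to reach, as a shift and turn from the pose commanded when the call began, along the tool's axes at that moment; what a row does not reach only later rows make up. A row lasts 1/12 s, in which the tool goes at most 41.7 mm and 7.16 degrees, less where a joint would pass 70% of its speed; a pose out of reach is approached as far as the arm can. A call with a gripper value outside its range is refused whole. The fingers move at their own pace and stop on an object; "newtons" is the grip in N (left out, the last holds). Time passes only in rows, so rows that repeat a pose let the fingers close. It gives the time, the measured TCP pose, the force, the opening and the grip force at its end, in the units of the state.
- read_state(): the state, without advancing time (a new reading comes with each control period).
- snapshot(name): name is "scene" or "side" or "wrist"; returns a dict with "frame" (384x512x3 uint8, red, green, blue), "fov_y" (degrees; the focal length in pixels is half the picture's height over the tangent of half this angle, whatever the lens; pixels are square), "cx", "cy" (the principal point, pixels), "position" and "rotation" of the camera in the world. Camera axes: x right, y up, looking along -z (the intrinsics and any distortion apply to the point x, -y, -z); pixel columns grow to the right and rows downward; lengths in mm; the calibration is good to about 2 mm. A picture is of the moment at which its call begins. There is no depth.
- hand_in(): hands the job in; it is judged then, once.
The state is a dict: "time_s": time; "joints": joint angles; "qvel": joint speeds; "joint_efforts": joint torques, N m; "eef_pos": TCP position; "ee_rot": TCP orientation; "wrist_force": force on the tool from outside, world axes, zero at the start; "torque": the same for the moment, N m; "gripper_width": opening from 0.0 (shut) to 1.0 (fully open); "finger_force": force on a finger pad.
Only numpy, scipy, OpenCV 4.12 (cv2) and the standard library are available. Lean on these libraries where they do the work, as an engineer would, in place of code of your own. Each camera call takes 0.05 s, during which the arm holds its last target. There are 200 camera calls.

## Working session

There is one attempt and no reset: what is moved stays moved. The work goes in short steps, Python scripts to look and compute and a tool call to move; the robot and the scene stay as the last step left them, time stands still between calls to the robot, and variables do not carry over. Pictures are saved under pics/ and viewed, at most 12 in all, crops included, and the job is handed in when it is done.

Besides the shell and the picture viewer there is one more tool, called after "Request:" as name([rows], argument=value, ...), one row to a line, values as JSON. drive_tool: Moves the arm, as the interface text tells. Its arguments: {"type":"object","properties":{"motion":{"type":"array","items":{"type":"object","properties":{"gripper":{"type":"number"},"dx":{"type":"number"},"dy":{"type":"number"},"dz":{"type":"number"},"rx":{"type":"number"},"ry":{"type":"number"},"rz":{"type":"number"}}}},"newtons":{"type":"number"}},"required":["motion"]}

```bash
ls; mkdir -p pics; python3 - <<'E'
from rig import *
import cv2,numpy as np,pickle
d={}
for n in("scene","side","wrist"):
    s=snapshot(n);d[n]=s
    print(n,{k:(np.round(v,4).tolist() if k!="frame" else v.shape) for k,v in s.items()})
    cv2.imwrite(f"pics/{n}0.png",s["frame"][:,:,::-1])
pickle.dump(d,open("s0.pkl","wb"))
a=np.vstack([np.hstack([d["scene"]["frame"],d["side"]["frame"]])])
print(read_state())
E
```

```text
pics
scene {'frame': (384, 512, 3), 'fov_y': 42.9059, 'cx': 256.6711, 'cy': 186.556, 'position': [-161.2896, -907.1929, 1298.4928], 'rotation': [0.3817, -0.1344, -0.278, 0.8712]}
side {'frame': (384, 512, 3), 'fov_y': 47.1657, 'cx': 255.2328, 'cy': 198.0253, 'position': [440.8695, -877.4736, 950.0723], 'rotation': [0.4201, -0.0297, -0.0728, 0.9041]}
wrist {'frame': (384, 512, 3), 'fov_y': 59.4842, 'cx': 251.9126, 'cy': 198.802, 'position': [224.3336, -535.9335, 372.9146], 'rotation': [-0.1272, 0.0986, -0.6039, 0.7806]}
{'time_s': 0.15, 'joints': array([ 1.2742854 ,  0.70693787, -0.02762792,  1.48487181,  0.02200728,
        0.95087107, -0.07548384]), 'qvel': array([ 7.34501704e-04, -3.33042163e-03,  5.43360140e-04, -5.67396157e-05,
        1.26256288e-03, -1.21346275e-04, -8.43375921e-04]), 'joint_efforts': array([-1.51304386e-05, -8.83299494e+01,  1.23446323e+00, -2.36193019e+01,
        1.70251995e-02,  5.38693654e-03, -1.31368836e-06]), 'eef_pos': array([ 144.89643702, -556.25514684,  230.95213943]), 'ee_rot': array([ 9.91893135e-01,  1.27074212e-01, -5.86809206e-05, -3.88385567e-04]), 'wrist_force': array([-0.10245763,  0.37250385, -0.05834193]), 'torque': array([ 0.03683082, -0.06407087,  0.00220692]), 'finger_force': 0.0, 'gripper_width': 0.9996578092732514}
```

```bash
python3 - <<'E'
import cv2
for n in("scene","side"):
    cv2.imwrite(f"pics/{n}0b.png",cv2.resize(cv2.imread(f"pics/{n}0.png"),(800,600),interpolation=cv2.INTER_CUBIC))
E
```

```text
(no output)
```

View pics/scene0b.png

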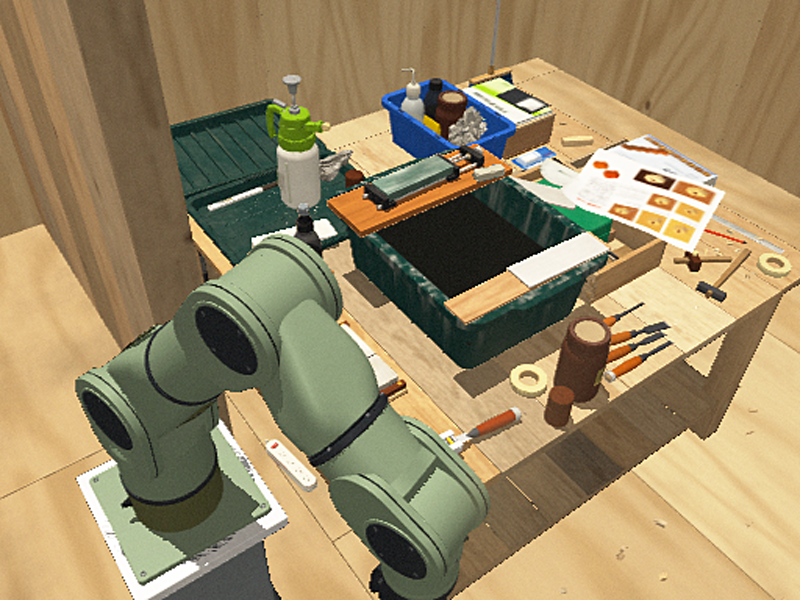

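View pics/side0b.png

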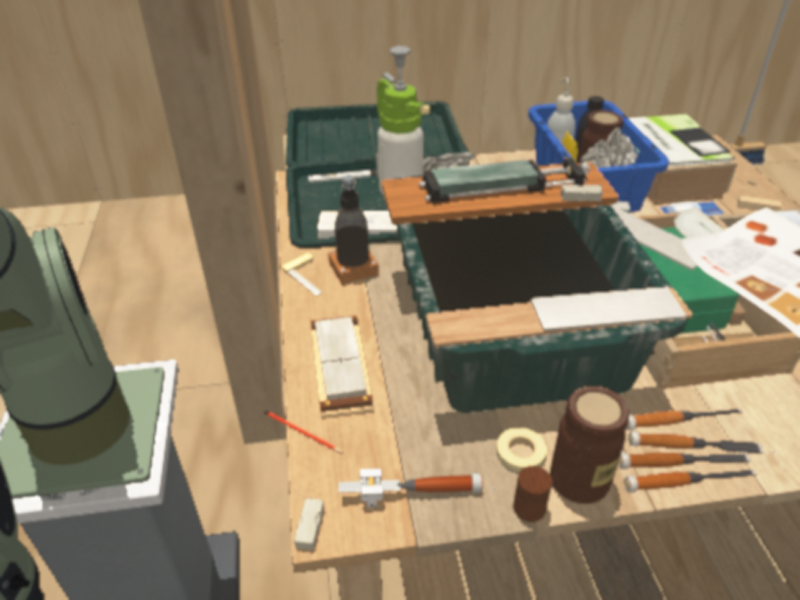

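```bash
cat > h.py <<'E'
import numpy as np,cv2,pickle
from scipy.spatial.transform import Rotation as R
def ray(s,u,v):
    f=s["frame"].shape[0]/2/np.tan(np.radians(s["fov_y"])/2)
    d=np.array([(u-s["cx"])/f,-(v-s["cy"])/f,-1]);d=R.from_quat(s["rotation"]).apply(d)
    return np.array(s["position"]),d/np.linalg.norm(d)
def onz(s,u,v,z):
    p,d=ray(s,u,v);return p+d*(z-p[2])/d[2]
def tri(*obs):
    A=np.zeros((3,3));b=np.zeros(3)
    for s,u,v in obs:
        p,d=ray(s,u,v);M=np.eye(3)-np.outer(d,d);A+=M;b+=M@p
    x=np.linalg.solve(A,b)
    return x,[np.linalg.norm(np.cross(x-ray(*o)[0],ray(*o)[1])) for o in obs]
def proj(s,X):
    f=s["frame"].shape[0]/2/np.tan(np.radians(s["fov_y"])/2)
    c=R.from_quat(s["rotation"]).inv().apply(np.atleast_2d(X)-s["position"])
    return np.c_[s["cx"]-f*c[:,0]/c[:,2],s["cy"]+f*c[:,1]/c[:,2]]
E
python3 - <<'E'
from h import *
d=pickle.load(open("s0.pkl","rb"));s=d["side"];k=1.5625
for n,u,v,z in [("pump",349,182,239),("mark",341,360,39),("stoneTL",317,322,39),("stoneTR",356,318,39),("stoneBL",325,402,39),("stoneBR",368,398,39),("grip",371,480,45),("edge",341,489,32),("handle",480,484,15),("tote front left",438,405,0),("totefl top",430,335,255),("caddy",533,475,78),("tape",522,447,18),("post",275,440,0),("spray base",352,265,34),("pencilL",268,412,3),("pencilR",338,451,3),("nag",309,523,23),("square",300,270,12)]:
    print(n,onz(s,u/k,v/k,z).round(1))
w=d["wrist"];st=R.from_quat([9.91893135e-01,1.27074212e-01,0,0])
print("cam in tool",st.inv().apply(w["position"]-np.array([144.9,-556.3,231])),(st.inv()*R.from_quat(w["rotation"])).as_matrix().round(3),st.as_matrix().round(3))
E
```

```text
pump [530.2 372.6 239. ]
mark [472.1  60.4  39. ]
stoneTL [434.6 177.2  39. ]
stoneTR [513.4 176.4  39. ]
stoneBL [434.2 -41.   39. ]
stoneBR [510.7 -43.9  39. ]
grip [ 493.5 -223.    45. ]
edge [ 445.2 -222.8   32. ]
handle [ 668.5 -237.6   15. ]
tote front left [638.5 -46.5  -0. ]
totefl top [ 601.6 -130.6  255. ]
caddy [ 737.  -277.9   78. ]
tape [ 756.4 -178.4   18. ]
post [340.7 -79.9   0. ]
spray base [524.9 364.1  34. ]
pencilL [329.7 -15.3   3. ]
pencilR [ 447.5 -124.2    3. ]
nag [ 391.2 -269.9   23. ]
square [408.2 394.6  12. ]
cam in tool [  82.00240655    0.31552056 -141.91460705] [[-0.001  0.948  0.318]
 [ 1.     0.001  0.001]
 [ 0.     0.318 -0.948]] [[ 0.968  0.252  0.   ]
 [ 0.252 -0.968  0.   ]
 [ 0.     0.    -1.   ]]
```

View pics/wrist0.png

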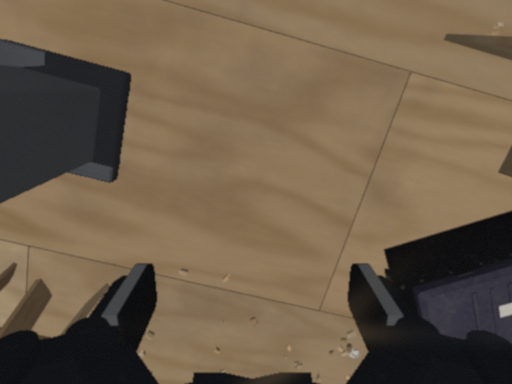

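```bash
cat >> h.py <<'E'
def tq(heading,tilt=0):
    "tool pointing down, x heading (deg); tilt = fingers swing away from +x heading (body leans to +x) in deg"
    h=np.radians(heading);t=np.radians(tilt)
    z=np.array([-np.cos(h)*np.sin(t),-np.sin(h)*np.sin(t),-np.cos(t)])
    y=np.array([np.sin(h),-np.cos(h),0]);x=np.cross(y,z)
    return R.from_matrix(np.c_[x,y,z])
def delta(p0,q0,p1,r1):
    r0=R.from_quat(q0);return (r0.inv().apply(np.array(p1)-p0)/1000).round(4),((r0.inv()*r1).as_rotvec()).round(4)
E
python3 - <<'E'
from h import *
p0=[144.9,-556.3,231];q0=tq(14.6).as_quat()
print(delta(p0,q0,[430,-310,300],tq(70)))
E
```

```text
(array([ 0.338 , -0.1665, -0.069 ]), array([ 0.    ,  0.    , -0.9669]))
```

Request:
drive_tool([
  {"dx": 0.338,"dy": -0.166,"dz": -0.07,"rz": -0.96,"gripper": 1},
  {"dx": 0.338,"dy": -0.166,"dz": -0.07,"rz": -0.96,"gripper": 1},
  {"dx": 0.338,"dy": -0.166,"dz": -0.07,"rz": -0.96,"gripper": 1},
  {"dx": 0.338,"dy": -0.166,"dz": -0.07,"rz": -0.96,"gripper": 1},
  {"dx": 0.338,"dy": -0.166,"dz": -0.07,"rz": -0.96,"gripper": 1},
  {"dx": 0.338,"dy": -0.166,"dz": -0.07,"rz": -0.96,"gripper": 1},
  {"dx": 0.338,"dy": -0.166,"dz": -0.07,"rz": -0.96,"gripper": 1},
  {"dx": 0.338,"dy": -0.166,"dz": -0.07,"rz": -0.96,"gripper": 1},
])

```text
invalid input at $.motion[0]: expected keys gripper, dx, dy, dz, rx, ry, rz
```

Request:
drive_tool([
  {"dx": 0.338,"dy": -0.166,"dz": -0.07,"rx": 0,"ry": 0,"rz": -0.96,"gripper": 1},
  {"dx": 0.338,"dy": -0.166,"dz": -0.07,"rx": 0,"ry": 0,"rz": -0.96,"gripper": 1},
  {"dx": 0.338,"dy": -0.166,"dz": -0.07,"rx": 0,"ry": 0,"rz": -0.96,"gripper": 1},
  {"dx": 0.338,"dy": -0.166,"dz": -0.07,"rx": 0,"ry": 0,"rz": -0.96,"gripper": 1},
  {"dx": 0.338,"dy": -0.166,"dz": -0.07,"rx": 0,"ry": 0,"rz": -0.96,"gripper": 1},
  {"dx": 0.338,"dy": -0.166,"dz": -0.07,"rx": 0,"ry": 0,"rz": -0.96,"gripper": 1},
  {"dx": 0.338,"dy": -0.166,"dz": -0.07,"rx": 0,"ry": 0,"rz": -0.96,"gripper": 1},
  {"dx": 0.338,"dy": -0.166,"dz": -0.07,"rx": 0,"ry": 0,"rz": -0.96,"gripper": 1},
])

```text
time_s: 0.82
eef_pos: [394.2, -340.9, 292.7]
ee_rot: [0.819, 0.573, -0.0, -0.0]
wrist_force: [1.0, -1.4, 0.6]
gripper_width: 0.006
finger_force: 0.0
```

```bash
cat > snap.py <<'E'
import sys
from rig import *
from h import *
n,name=sys.argv[1:3]
s=snapshot(n);pickle.dump(s,open(name+".pkl","wb"));cv2.imwrite(f"pics/{name}.png",s["frame"][:,:,::-1])
st=read_state();print(st["eef_pos"].round(1),st["ee_rot"].round(4),st["wrist_force"].round(2),st["joints"].round(2),round(st["time_s"],2))
E
python3 snap.py wrist w1; python3 - <<'E'
from h import *
print(delta([410,-328,300],tq(70).as_quat(),[470,-10,340],tq(100)))
E
```

```text
[ 400.7 -335.   293.9] [8.154e-01 5.789e-01 2.600e-03 4.000e-04] [ 9.44 10.37  2.33] [ 0.8   0.56 -0.3   1.57  0.18  1.04  0.12] 0.87
(array([ 0.3193, -0.0524, -0.04  ]), array([ 0.    ,  0.    , -0.5236]))
```

Request:
drive_tool([
  {"dx": 0.32,"dy": -0.052,"dz": -0.04,"rx": 0,"ry": 0,"rz": -0.52,"gripper": 1},
  {"dx": 0.32,"dy": -0.052,"dz": -0.04,"rx": 0,"ry": 0,"rz": -0.52,"gripper": 1},
  {"dx": 0.32,"dy": -0.052,"dz": -0.04,"rx": 0,"ry": 0,"rz": -0.52,"gripper": 1},
  {"dx": 0.32,"dy": -0.052,"dz": -0.04,"rx": 0,"ry": 0,"rz": -0.52,"gripper": 1},
  {"dx": 0.32,"dy": -0.052,"dz": -0.04,"rx": 0,"ry": 0,"rz": -0.52,"gripper": 1},
  {"dx": 0.32,"dy": -0.052,"dz": -0.04,"rx": 0,"ry": 0,"rz": -0.52,"gripper": 1},
  {"dx": 0.32,"dy": -0.052,"dz": -0.04,"rx": 0,"ry": 0,"rz": -0.52,"gripper": 1},
  {"dx": 0.32,"dy": -0.052,"dz": -0.04,"rx": 0,"ry": 0,"rz": -0.52,"gripper": 1},
])

```text
time_s: 1.53
eef_pos: [455.9, -21.7, 332.6]
ee_rot: [0.646, 0.763, 0.0, -0.0]
wrist_force: [-0.4, -0.9, -1.0]
gripper_width: 0.002
finger_force: 0.0
```

```bash
sleep 0.1; python3 snap.py wrist w2; python3 - <<'E'
from h import *
s=pickle.load(open("w2.pkl","rb"));print(proj(s,[[530,372,239],[472,60,39],[493,-223,34]]).round())
s=pickle.load(open("w1.pkl","rb"));print(proj(s,[[493,-223,34]]).round())
print(delta([470,-10,340],tq(100).as_quat(),[530,250,340],tq(125)))
E
```

```text
[457.  -15.5 333.4] [ 6.440e-01  7.651e-01  2.000e-03 -4.000e-04] [-0.74 10.34  0.3 ] [ 0.26  0.43 -0.48  1.69  0.22  1.07 -0.11] 1.58
[[ 607. -720.]
 [ 275.   89.]
 [ 254.  285.]]
[[300.  24.]]
(array([0.2456, 0.1042, 0.    ]), array([ 0.    ,  0.    , -0.4363]))
```

Request:
drive_tool([
  {"dx": 0.28,"dy": 0.075,"dz": 0.0,"rx": 0,"ry": 0,"rz": -0.44,"gripper": 1},
  {"dx": 0.28,"dy": 0.075,"dz": 0.0,"rx": 0,"ry": 0,"rz": -0.44,"gripper": 1},
  {"dx": 0.28,"dy": 0.075,"dz": 0.0,"rx": 0,"ry": 0,"rz": -0.44,"gripper": 1},
  {"dx": 0.28,"dy": 0.075,"dz": 0.0,"rx": 0,"ry": 0,"rz": -0.44,"gripper": 1},
  {"dx": 0.28,"dy": 0.075,"dz": 0.0,"rx": 0,"ry": 0,"rz": -0.44,"gripper": 1},
  {"dx": 0.28,"dy": 0.075,"dz": 0.0,"rx": 0,"ry": 0,"rz": -0.44,"gripper": 1},
  {"dx": 0.28,"dy": 0.075,"dz": 0.0,"rx": 0,"ry": 0,"rz": -0.44,"gripper": 1},
  {"dx": 0.28,"dy": 0.075,"dz": 0.0,"rx": 0,"ry": 0,"rz": -0.44,"gripper": 1},
])

```text
time_s: 2.25
eef_pos: [482.5, 271.2, 331.4]
ee_rot: [0.461, 0.887, 0.001, -0.002]
wrist_force: [-2.0, 0.1, -0.1]
gripper_width: 0.004
finger_force: 0.0
```

```bash
python3 snap.py wrist w3; python3 - <<'E'
from h import *
s=pickle.load(open("w3.pkl","rb"));print(proj(s,[[530,372,239],[472,60,39]]).round())
a=[cv2.imread(f"pics/w{i}.png") for i in (1,2,3)]
b=np.zeros((600,800,3),np.uint8)
b[:300,:400]=cv2.resize(a[0],(400,300));b[:300,400:]=cv2.resize(a[1],(400,300));b[300:,:400]=cv2.resize(a[2],(400,300))
cv2.imwrite("pics/m1.png",b)
E
```

```text
[483.2 267.6 331.4] [ 4.626e-01  8.866e-01  1.000e-04 -1.000e-03] [ 0.48 -0.99 -0.25] [-0.28  0.61 -0.57  1.37  0.33  1.25 -0.26] 2.3
[[393. 127.]
 [163. 266.]]
```

View pics/m1.png

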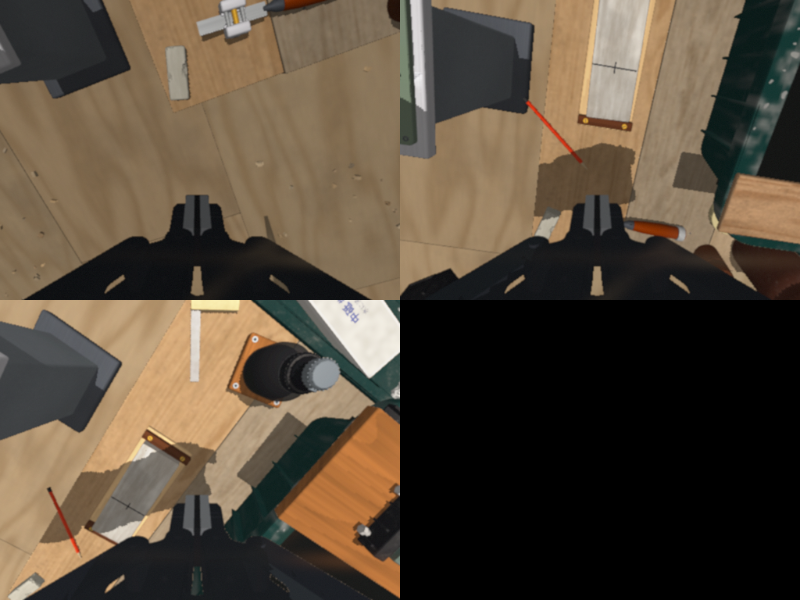

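```bash
python3 - <<'E'
from h import *
L=lambda n:pickle.load(open(n+".pkl","rb"))
w1,w2,w3=map(L,("w1","w2","w3"));sd=L("s0")["side"];k=1.5625;m=1.28
print("pump",tri((w3,321*m,74*m),(sd,349/k,182/k)),onz(w3,321*m,74*m,239),onz(sd,349/k,182/k,239))
print("mark",tri((w3,127.5*m,206*m),(w2,215.5*m,67.5*m),(sd,341/k,360/k)),onz(w2,215.5*m,67.5*m,39))
for u,v in((587,67),(638,73)):print("line end",onz(w2,(u-400)*m,v*m,39))
print(onz(w1,236*m,18*m,45))
def z(s,u,v,r,f,n):
    c=s["frame"][int(v-r*.75):int(v+r*.75),int(u-r):int(u+r),::-1];return cv2.resize(c,(400,300),interpolation=cv2.INTER_CUBIC)
b=np.vstack([np.hstack([z(w3,411,95,40,0,0),z(sd,223,125,40,0,0)]),np.hstack([z(w2,276,90,80,0,0),z(sd,240,312,40,0,0)])])
cv2.imwrite("pics/m2.png",b)
E
```

```text
pump (array([531.72594641, 398.16001066, 224.30229447]), [np.float64(0.30691261936578035), np.float64(0.30691261936585174)]) [525.78479859 394.51933632 239.        ] [530.17415116 372.57679951 239.        ]
mark (array([471.58461327,  62.68729246,  37.0051221 ]), [np.float64(1.3666378249091793), np.float64(0.8296028315933422), np.float64(0.6449067638465782)]) [472.17201581  63.07875846  39.        ]
line end [427.80072666  56.50032514  39.        ]
line end [508.87324084  60.7702507   39.        ]
[ 493.03503311 -224.0032216    45.        ]
```

View pics/m2.png

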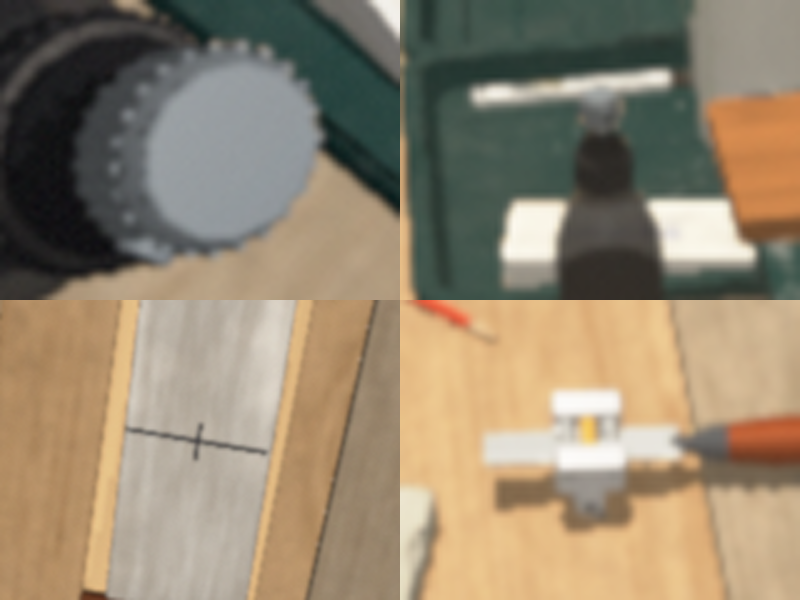

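```bash
python3 - <<'E'
from h import *
L=lambda n:pickle.load(open(n+".pkl","rb"))
w1,w2,w3=map(L,("w1","w2","w3"));sd=L("s0")["side"];m=1.28
print("pump",tri((w3,418.2,95),(sd,223.4,114.2)),onz(w3,418.2,95,239))
print("mark",tri((w3,127.5*m,206*m),(w2,274.8,86.4),(sd,341/1.5625,359.5/1.5625)),onz(w2,274.8,86.4,39))
a,b=onz(w2,246,81.2,39),onz(w2,302.8,91.2,39);print(a,b,np.degrees(np.arctan2(*(b-a)[1::-1])),np.linalg.norm(b-a),(a+b)/2)
p=onz(w3,418.2,95,239)
print(delta([498,275,340],tq(125).as_quat(),[p[0],p[1],262],tq(125)))
E
```

```text
pump (array([532.60119218, 398.87879942, 232.39481284]), [np.float64(0.04399474593511486), np.float64(0.043994745935138385)]) [529.91411759 397.19010009 239.        ]
mark (array([471.15984144,  62.87077207,  37.79489743]), [np.float64(0.967017989953373), np.float64(0.17161629990762092), np.float64(1.1378974441961383)]) [470.91015525  62.87017684  39.        ]
[435.01787261  63.05486445  39.        ] [506.06994548  62.98325065  39.        ] -0.057748726504058906 71.05210896525062 [470.54390904  63.01905755  39.        ]
(array([0.0818, 0.0962, 0.078 ]), array([0., 0., 0.]))
```

Request:
drive_tool([
  {"dx": 0.075,"dy": 0.085,"dz": 0.04,"rx": 0,"ry": 0,"rz": 0,"gripper": 1},
  {"dx": 0.075,"dy": 0.085,"dz": 0.04,"rx": 0,"ry": 0,"rz": 0,"gripper": 1},
  {"dx": 0.075,"dy": 0.085,"dz": 0.04,"rx": 0,"ry": 0,"rz": 0,"gripper": 1},
  {"dx": 0.075,"dy": 0.085,"dz": 0.04,"rx": 0,"ry": 0,"rz": 0,"gripper": 1},
  {"dx": 0.075,"dy": 0.085,"dz": 0.04,"rx": 0,"ry": 0,"rz": 0,"gripper": 1},
  {"dx": 0.075,"dy": 0.085,"dz": 0.04,"rx": 0,"ry": 0,"rz": 0,"gripper": 1},
  {"dx": 0.075,"dy": 0.085,"dz": 0.04,"rx": 0,"ry": 0,"rz": 0,"gripper": 1},
])

```text
time_s: 2.88
eef_pos: [512.3, 372.6, 293.0]
ee_rot: [0.466, 0.885, 0.0, 0.0]
wrist_force: [0.8, -0.3, -0.1]
gripper_width: 0.001
finger_force: 0.0
```

```bash
python3 snap.py wrist w4;python3 - <<'E'
from h import *
s=pickle.load(open("w4.pkl","rb"));print(proj(s,[[530.5,397.5,239]]).round())
cv2.imwrite("pics/w4b.png",cv2.resize(s["frame"][:,:,::-1],(800,600),interpolation=cv2.INTER_CUBIC))
E
```

```text
[512.2 372.7 293.1] [4.655e-01 8.850e-01 3.000e-04 5.000e-04] [ 0.07 -0.6  -0.08] [-0.47  0.79 -0.53  1.12  0.38  1.32 -0.35] 2.93
[[299. 207.]]
```

View pics/w4b.png

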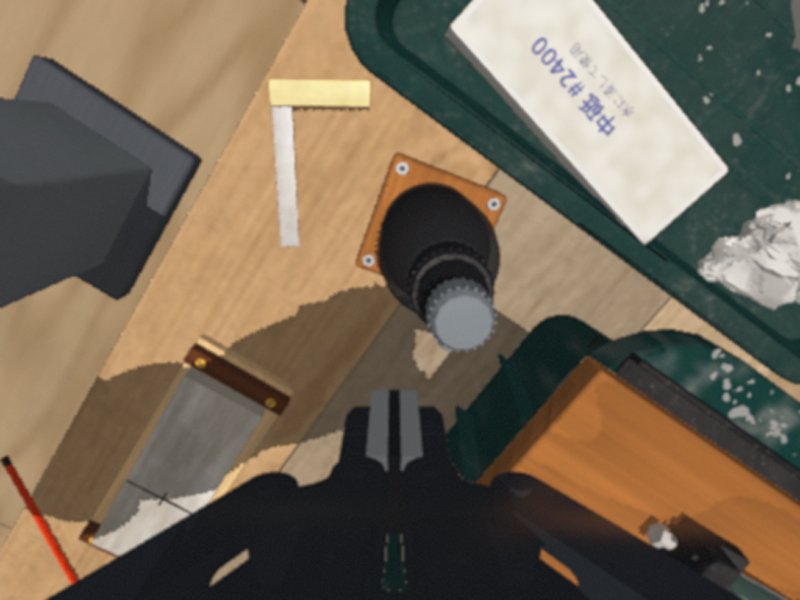

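```bash
python3 - <<'E'
from h import *
L=lambda n:pickle.load(open(n+".pkl","rb"))
w3,w4=L("w3"),L("w4")
print(tri((w3,418.2,95),(w4,295.7,201.6)))
p=onz(w4,295.7,201.6,239);print(p)
print(delta([512.3,372.6,293.0],[.466,.885,0,0],[p[0],p[1],244],tq(124.5)))
E
```

```text
(array([529.49603656, 398.17272782, 235.74919935]), [np.float64(1.6226928927204938), np.float64(1.6226928927205317)])
[526.81594244 399.24672776 239.        ]
(array([0.0138, 0.027 , 0.049 ]), array([ 0.    ,  0.    , -0.0007]))
```

Request:
drive_tool([
  {"dx": 0.0125,"dy": 0.0275,"dz": 0.015,"rx": 0,"ry": 0,"rz": 0,"gripper": 1},
  {"dx": 0.0125,"dy": 0.0275,"dz": 0.03,"rx": 0,"ry": 0,"rz": 0,"gripper": 1},
  {"dx": 0.0125,"dy": 0.0275,"dz": 0.044,"rx": 0,"ry": 0,"rz": 0,"gripper": 1},
  {"dx": 0.0125,"dy": 0.0275,"dz": 0.048,"rx": 0,"ry": 0,"rz": 0,"gripper": 1},
  {"dx": 0.0125,"dy": 0.0275,"dz": 0.051,"rx": 0,"ry": 0,"rz": 0,"gripper": 1},
  {"dx": 0.0125,"dy": 0.0275,"dz": 0.054,"rx": 0,"ry": 0,"rz": 0,"gripper": 1},
  {"dx": 0.0125,"dy": 0.0275,"dz": 0.057,"rx": 0,"ry": 0,"rz": 0,"gripper": 1},
  {"dx": 0.0125,"dy": 0.0275,"dz": 0.057,"rx": 0,"ry": 0,"rz": 0,"gripper": 1},
])

```text
time_s: 3.6
eef_pos: [527.5, 399.6, 235.8]
ee_rot: [0.465, 0.885, 0.0, 0.0]
wrist_force: [0.4, -3.0, 4.7]
gripper_width: 0.004
finger_force: 2.0
```

Request:
drive_tool([
  {"dx": 0,"dy": 0,"dz": 0.003,"rx": 0,"ry": 0,"rz": 0,"gripper": 1},
  {"dx": 0,"dy": 0,"dz": 0.005,"rx": 0,"ry": 0,"rz": 0,"gripper": 1},
  {"dx": 0,"dy": 0,"dz": 0.006,"rx": 0,"ry": 0,"rz": 0,"gripper": 1},
  {"dx": 0,"dy": 0,"dz": 0.007,"rx": 0,"ry": 0,"rz": 0,"gripper": 1},
  {"dx": 0,"dy": 0,"dz": 0.007,"rx": 0,"ry": 0,"rz": 0,"gripper": 1},
  {"dx": 0,"dy": 0,"dz": 0.007,"rx": 0,"ry": 0,"rz": 0,"gripper": 1},
])

```text
time_s: 4.1
eef_pos: [527.8, 400.0, 231.6]
ee_rot: [0.465, 0.885, 0.002, 0.001]
wrist_force: [-5.7, -9.8, 36.9]
gripper_width: 0.006
finger_force: 18.2
```

Request:
drive_tool([
  {"dx": 0,"dy": 0,"dz": -0.01,"rx": 0,"ry": 0,"rz": 0,"gripper": 1},
  {"dx": 0,"dy": 0,"dz": -0.04,"rx": 0,"ry": 0,"rz": 0,"gripper": 1},
  {"dx": 0,"dy": 0,"dz": -0.08,"rx": 0,"ry": 0,"rz": 0,"gripper": 1},
  {"dx": 0,"dy": 0,"dz": -0.1,"rx": 0,"ry": 0,"rz": 0,"gripper": 1},
  {"dx": 0,"dy": 0,"dz": -0.1,"rx": 0,"ry": 0,"rz": 0,"gripper": 1},
  {"dx": 0,"dy": 0,"dz": -0.1,"rx": 0,"ry": 0,"rz": 0,"gripper": 1},
])

```text
time_s: 4.6
eef_pos: [527.2, 400.3, 329.4]
ee_rot: [0.465, 0.885, 0.001, 0.0]
wrist_force: [0.8, -0.0, -1.5]
gripper_width: -0.002
finger_force: 0.0
```

```bash
python3 snap.py side sd2; python3 - <<'E'
from h import *
a=pickle.load(open("s0.pkl","rb"))["side"]["frame"];b=pickle.load(open("sd2.pkl","rb"))["frame"]
# is the pump head back up?
for n,s in(("a",a),("b",b)): print(s[108:124,223].tolist())
print(delta([528,400,325],tq(124.5).as_quat(),[480,110,325],tq(150)))
E
```

```text
[527.  400.  328.2] [4.647e-01 8.855e-01 1.000e-04 0.000e+00] [-0.05 -0.57 -0.6 ] [-0.52  0.82 -0.52  0.9   0.37  1.5  -0.32] 4.65
[[49, 64, 57], [108, 111, 102], [189, 185, 174], [216, 211, 198], [185, 184, 176], [164, 166, 163], [154, 157, 155], [137, 139, 137], [117, 118, 116], [101, 103, 100], [89, 90, 87], [89, 89, 87], [91, 91, 87], [80, 79, 74], [53, 52, 48], [42, 40, 37]]
[[50, 66, 59], [111, 115, 106], [196, 192, 179], [220, 216, 203], [180, 177, 169], [132, 133, 129], [103, 105, 102], [97, 99, 96], [94, 96, 93], [90, 91, 88], [86, 87, 85], [90, 91, 88], [95, 95, 91], [82, 82, 76], [55, 54, 49], [43, 41, 37]]
(array([-0.2118, -0.2038,  0.    ]), array([ 0.    ,  0.    , -0.4451]))
```

Request:
drive_tool([
  {"dx": -0.212,"dy": -0.204,"dz": 0.0,"rx": 0,"ry": 0,"rz": -0.445,"gripper": 0},
  {"dx": -0.212,"dy": -0.204,"dz": 0.0,"rx": 0,"ry": 0,"rz": -0.445,"gripper": 0},
  {"dx": -0.212,"dy": -0.204,"dz": 0.0,"rx": 0,"ry": 0,"rz": -0.445,"gripper": 0},
  {"dx": -0.212,"dy": -0.204,"dz": 0.0,"rx": 0,"ry": 0,"rz": -0.445,"gripper": 0},
  {"dx": -0.212,"dy": -0.204,"dz": 0.0,"rx": 0,"ry": 0,"rz": -0.445,"gripper": 0},
  {"dx": -0.212,"dy": -0.204,"dz": 0.0,"rx": 0,"ry": 0,"rz": -0.445,"gripper": 0},
  {"dx": -0.212,"dy": -0.204,"dz": 0.0,"rx": 0,"ry": 0,"rz": -0.445,"gripper": 0},
  {"dx": -0.212,"dy": -0.204,"dz": 0.0,"rx": 0,"ry": 0,"rz": -0.445,"gripper": 0},
])

```text
time_s: 5.32
eef_pos: [479.0, 102.1, 327.5]
ee_rot: [0.262, 0.965, -0.002, -0.0]
wrist_force: [0.3, -0.5, -0.2]
gripper_width: 1.0
finger_force: 0.0
```

```bash
python3 snap.py wrist w5; python3 - <<'E'
from h import *
print(delta([480,110,328],tq(150).as_quat(),[500,-190,260],tq(180,0)))
E
```

```text
[479.4 105.  327.7] [ 2.608e-01  9.654e-01 -1.200e-03 -2.000e-04] [ 0.73  0.48 -0.18] [ 0.12  0.54 -0.72  1.59  0.38  1.16  0.36] 5.37
(array([-0.1673, -0.2498,  0.068 ]), array([ 0.    ,  0.    , -0.5236]))
```

Request:
drive_tool([
  {"dx": -0.168,"dy": -0.25,"dz": 0.068,"rx": 0,"ry": 0,"rz": -0.523,"gripper": 0},
  {"dx": -0.168,"dy": -0.25,"dz": 0.068,"rx": 0,"ry": 0,"rz": -0.523,"gripper": 0},
  {"dx": -0.168,"dy": -0.25,"dz": 0.068,"rx": 0,"ry": 0,"rz": -0.523,"gripper": 0},
  {"dx": -0.168,"dy": -0.25,"dz": 0.068,"rx": 0,"ry": 0,"rz": -0.523,"gripper": 0},
  {"dx": -0.168,"dy": -0.25,"dz": 0.068,"rx": 0,"ry": 0,"rz": -0.523,"gripper": 0},
  {"dx": -0.168,"dy": -0.25,"dz": 0.068,"rx": 0,"ry": 0,"rz": -0.523,"gripper": 0},
  {"dx": -0.168,"dy": -0.25,"dz": 0.068,"rx": 0,"ry": 0,"rz": -0.523,"gripper": 0},
  {"dx": -0.168,"dy": -0.25,"dz": 0.068,"rx": 0,"ry": 0,"rz": -0.523,"gripper": 0},
])

```text
time_s: 6.03
eef_pos: [499.8, -195.7, 257.9]
ee_rot: [0.002, 1.0, -0.0, -0.001]
wrist_force: [-0.3, -0.5, 0.2]
gripper_width: 1.005
finger_force: 0.0
```

```bash
python3 snap.py wrist w6; python3 - <<'E'
from h import *
s=pickle.load(open("w6.pkl","rb"))
print(proj(s,[[493,-223,34],[445,-222,32],[668,-237,15]]).round())
cv2.imwrite("pics/w6b.png",cv2.resize(s["frame"][:,:,::-1],(800,600),interpolation=cv2.INTER_CUBIC))
E
```

```text
[ 499.8 -196.6  257.5] [ 2.4e-03  1.0e+00 -1.0e-04 -1.7e-03] [-0.8  -4.75 -1.57] [ 0.74  0.72 -0.84  1.57  0.58  1.12  1.33] 6.08
[[228. 158.]
 [227. 113.]
 [222. 286.]]
```

View pics/w6b.png

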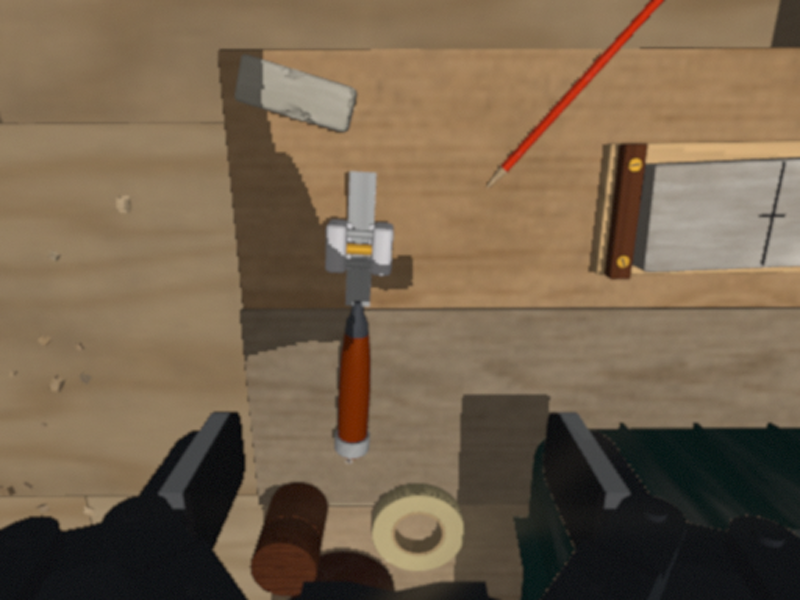

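```bash
python3 - <<'E'
from h import *
L=lambda n:pickle.load(open(n+".pkl","rb"))
s=L("w6");sd=L("s0")["side"];k=1.5625
e=onz(s,362.5/k,172/k,32);j=onz(s,360/k,245/k,45);hh=onz(s,351.5/k,445/k,20);n=onz(s,357.5/k,303/k,31)
print(e,j,n,hh,np.linalg.norm(hh-e),np.degrees(np.arctan2(*(hh-e)[1::-1])),np.degrees(np.arctan2(*(n-e)[1::-1])))
print("tri jaw",tri((s,360/k,245/k),(sd,237.6,308)),"edge",tri((s,362.5/k,172/k),(sd,216.6,311.6)))
print("jaw width",np.linalg.norm(onz(s,393/k,245/k,45)-onz(s,327/k,245/k,45)))
E
```

```text
[ 441.82682886 -217.06646002   32.        ] [ 489.39738143 -219.13312991   45.        ] [ 535.45918069 -222.96592429   31.        ] [ 663.16728964 -232.0205501    20.        ] 222.1693596921582 -3.8651142129640967 -3.6052515189373158
tri jaw (array([ 492.64681949, -219.47932365,   36.16432554]), [np.float64(1.4805805696786971), np.float64(1.480580569678682)]) edge (array([ 441.75362012, -217.16034623,   30.60295144]), [np.float64(0.1617474371966477), np.float64(0.1617474371967328)])
jaw width 45.17325532758171
```

```bash
python3 - <<'E'
from h import *
r=tq(176.2,-15);z=r.as_matrix()[:,2];g=np.array([492,-220,34.])
print(z,r.as_quat().round(4));print(delta([499.8,-196.8,258],[.0024,1,0,-.0005],g-70*z,r))
print(delta(g-70*z,r.as_quat(),g+23*z,r))
E
```

```text
[-0.25825002  0.01715295 -0.96592583] [ 0.0329  0.9909  0.0043 -0.1305]
(array([-0.0106, -0.0244,  0.1564]), array([-0.0081,  0.2607,  0.0612]))
(array([0.   , 0.   , 0.093]), array([ 0.,  0., -0.]))
```

Request:
drive_tool([
  {"dx": -0.0106,"dy": -0.0244,"dz": 0.156,"rx": -0.008,"ry": 0.261,"rz": 0.061,"gripper": 0},
  {"dx": -0.0106,"dy": -0.0244,"dz": 0.156,"rx": -0.008,"ry": 0.261,"rz": 0.061,"gripper": 0},
  {"dx": -0.0106,"dy": -0.0244,"dz": 0.156,"rx": -0.008,"ry": 0.261,"rz": 0.061,"gripper": 0},
  {"dx": -0.0106,"dy": -0.0244,"dz": 0.156,"rx": -0.008,"ry": 0.261,"rz": 0.061,"gripper": 0},
  {"dx": -0.0106,"dy": -0.0244,"dz": 0.156,"rx": -0.008,"ry": 0.261,"rz": 0.061,"gripper": 0},
  {"dx": -0.0106,"dy": -0.0244,"dz": 0.156,"rx": -0.008,"ry": 0.261,"rz": 0.061,"gripper": 0},
  {"dx": -0.0106,"dy": -0.0244,"dz": 0.156,"rx": -0.008,"ry": 0.261,"rz": 0.061,"gripper": 0},
])

```text
time_s: 6.67
eef_pos: [512.0, -214.5, 106.2]
ee_rot: [0.03, 0.991, 0.004, -0.129]
wrist_force: [0.1, -0.1, 0.7]
gripper_width: 1.002
finger_force: 0.0
```

```bash
python3 snap.py wrist w7; python3 - <<'E'
from h import *
s=pickle.load(open("w7.pkl","rb"))
print(proj(s,[[492,-220,34],[492,-220,45],[441.8,-217,32]]).round())
cv2.imwrite("pics/w7b.png",cv2.resize(s["frame"][:,:,::-1],(800,600),interpolation=cv2.INTER_CUBIC))
E
```

```text
[ 512.1 -214.7  106.6] [ 0.0297  0.9912  0.0038 -0.1287] [-1.1   0.49  0.3 ] [ 0.61  1.04 -0.71  1.39  0.65  1.23  1.28] 6.72
[[243. 210.]
 [242. 212.]
 [243. 137.]]
```

View pics/w7b.png

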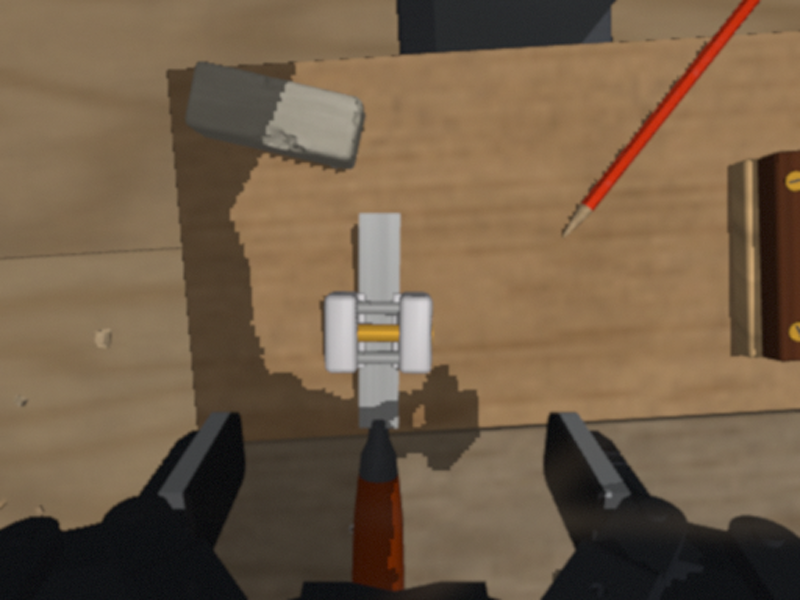

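```bash
python3 - <<'E'
from h import *
r=tq(176.2,-15);z=r.as_matrix()[:,2];g=np.array([492,-220,34.])
print(delta([512.1,-214.7,106.4],[.0297,.9912,.0038,-.1287],g+23*z,r))
E
```

```text
(array([ 0.0007, -0.0064,  0.098 ]), array([-0.0018,  0.0036,  0.0062]))
```

Request:
drive_tool([
  {"dx": 0.0007,"dy": -0.0064,"dz": 0.025,"rx": 0,"ry": 0.003,"rz": 0.005,"gripper": 0},
  {"dx": 0.0007,"dy": -0.0064,"dz": 0.05,"rx": 0,"ry": 0.003,"rz": 0.005,"gripper": 0},
  {"dx": 0.0007,"dy": -0.0064,"dz": 0.075,"rx": 0,"ry": 0.003,"rz": 0.005,"gripper": 0},
  {"dx": 0.0007,"dy": -0.0064,"dz": 0.088,"rx": 0,"ry": 0.003,"rz": 0.005,"gripper": 0},
  {"dx": 0.0007,"dy": -0.0064,"dz": 0.097,"rx": 0,"ry": 0.003,"rz": 0.005,"gripper": 0},
  {"dx": 0.0007,"dy": -0.0064,"dz": 0.097,"rx": 0,"ry": 0.003,"rz": 0.005,"gripper": 0},
  {"dx": 0.0007,"dy": -0.0064,"dz": 0.097,"rx": 0,"ry": 0.003,"rz": 0.005,"gripper": 0},
])

```text
time_s: 7.3
eef_pos: [486.0, -220.1, 12.1]
ee_rot: [0.032, 0.991, 0.003, -0.131]
wrist_force: [0.5, -0.3, 0.2]
gripper_width: 1.0
finger_force: 0.0
```

Close gently first, then firmly.

Request:
drive_tool([
  {"dx": 0,"dy": 0,"dz": 0,"rx": 0,"ry": 0,"rz": 0,"gripper": 0.3},
  {"dx": 0,"dy": 0,"dz": 0,"rx": 0,"ry": 0,"rz": 0,"gripper": 0.4},
  {"dx": 0,"dy": 0,"dz": 0,"rx": 0,"ry": 0,"rz": 0,"gripper": 0.44},
  {"dx": 0,"dy": 0,"dz": 0,"rx": 0,"ry": 0,"rz": 0,"gripper": 0.48},
  {"dx": 0,"dy": 0,"dz": 0,"rx": 0,"ry": 0,"rz": 0,"gripper": 0.55},
  {"dx": 0,"dy": 0,"dz": 0,"rx": 0,"ry": 0,"rz": 0,"gripper": 1},
  {"dx": 0,"dy": 0,"dz": 0,"rx": 0,"ry": 0,"rz": 0,"gripper": 1},
], newtons=40)

```text
time_s: 7.88
eef_pos: [485.6, -220.3, 11.4]
ee_rot: [0.032, 0.991, 0.003, -0.131]
wrist_force: [0.0, -1.4, 8.5]
gripper_width: 0.532
finger_force: 39.6
```

Request:
drive_tool([
  {"dx": 0,"dy": 0,"dz": 0,"rx": 0,"ry": 0,"rz": 0,"gripper": 1},
  {"dx": 0,"dy": 0,"dz": 0,"rx": 0,"ry": 0,"rz": 0,"gripper": 1},
  {"dx": 0,"dy": 0,"dz": 0,"rx": 0,"ry": 0,"rz": 0,"gripper": 1},
  {"dx": 0,"dy": 0,"dz": 0,"rx": 0,"ry": 0,"rz": 0,"gripper": 1},
], newtons=110)

```text
time_s: 8.22
eef_pos: [485.7, -220.3, 11.6]
ee_rot: [0.032, 0.991, 0.003, -0.131]
wrist_force: [-0.6, -1.3, 13.0]
gripper_width: 0.524
finger_force: 110.1
```

```bash
python3 snap.py wrist w8; python3 - <<'E'
from h import *
p=np.array([486,-220.1,12.1]);q=[.032,.991,.003,-.131]
print(delta(p,q,[470,-180,160],tq(150,-5)))
E
```

```text
[ 485.7 -220.3   11.6] [ 0.0324  0.9908  0.0032 -0.1311] [ 0.03 -1.99 11.92] [ 0.62  1.15 -0.64  1.51  0.75  1.03  1.2 ] 8.27
(array([ 0.0563,  0.0386, -0.1381]), array([-0.0824, -0.1719,  0.4525]))
```

Request:
drive_tool([
  {"dx": -0.02,"dy": 0,"dz": -0.06,"rx": 0,"ry": 0,"rz": 0,"gripper": 1},
  {"dx": -0.02,"dy": 0,"dz": -0.08,"rx": 0,"ry": 0,"rz": 0,"gripper": 1},
  {"dx": -0.03,"dy": 0,"dz": -0.12,"rx": 0,"ry": 0,"rz": 0,"gripper": 1},
  {"dx": -0.03,"dy": 0,"dz": -0.12,"rx": 0,"ry": 0,"rz": 0,"gripper": 1},
  {"dx": -0.03,"dy": 0,"dz": -0.12,"rx": 0,"ry": 0,"rz": 0,"gripper": 1},
  {"dx": -0.03,"dy": 0,"dz": -0.12,"rx": 0,"ry": 0,"rz": 0,"gripper": 1},
])

```text
time_s: 8.77
eef_pos: [544.7, -223.9, 118.0]
ee_rot: [0.032, 0.991, 0.004, -0.132]
wrist_force: [-0.4, 0.2, -4.8]
gripper_width: 0.521
finger_force: 114.8
```

```bash
cat >> h.py <<'E'
def Rc(heading,rise):
    h,t=np.radians(heading),np.radians(rise)
    x=np.array([np.cos(h)*np.cos(t),np.sin(h)*np.cos(t),np.sin(t)]);y=np.array([-np.sin(h),np.cos(h),0])
    return R.from_matrix(np.c_[x,y,np.cross(x,y)])
q_g=R.from_quat([.0324,.9908,.0032,-.1311]);p_g=np.array([485.7,-220.3,11.6])
def hand(edge=(441.8,-217.1,32),head=-3.8,rise=-3.5):
    return q_g.inv().apply(np.array(edge)-p_g), q_g.inv()*Rc(head,rise)
def target(edge,head,rise,H):
    t,rc=H;r=Rc(head,rise)*rc.inv();return np.array(edge)-r.apply(t),r
E
python3 snap.py wrist w9; python3 - <<'E'
from h import *
H=hand();print(H[0],H[1].as_matrix().round(3))
from rig import *
st=read_state()
w8,w9=[pickle.load(open(n+".pkl","rb")) for n in("w8","w9")]
print(proj(w8,[[441.8,-217.1,32]]), proj(w9,[R.from_quat(st["ee_rot"]).apply(H[0])+st["eef_pos"]]))
print(np.abs(w8["frame"][60:200,200:300].astype(int)-w9["frame"][60:200,200:300]).mean())
p,r=target([471,63,90],-90,31.5,H);print(p,r.as_matrix()[:,2])
print(delta(st["eef_pos"],st["ee_rot"],p,r))
c=lambda w:cv2.resize(w["frame"][40:340,150:350,::-1],(400,600),interpolation=cv2.INTER_CUBIC)
cv2.imwrite("pics/m3.png",np.hstack([c(w8),c(w9)]))
E
```

```text
[ 544.5 -223.9  117.6] [ 0.0322  0.9906  0.0037 -0.1327] [-1.18 -0.44 -3.05] [ 0.58  1.07 -0.7   1.23  0.63  1.34  1.35] 8.82
[47.80572802  0.29369064 -8.25446028] [[-0.98  -0.001  0.201]
 [-0.001  1.    -0.002]
 [-0.201 -0.002 -0.98 ]]
[[253.43609986 172.65453521]] [[253.14229132 171.99766432]]
10.853904761904762
[470.71645953  15.24360397  98.53558688] [-0.00239979 -0.3408587  -0.94011148]
(array([0.081 , 0.2339, 0.0416]), array([ 0.0633, -0.4894,  1.5247]))
```

View pics/m3.png

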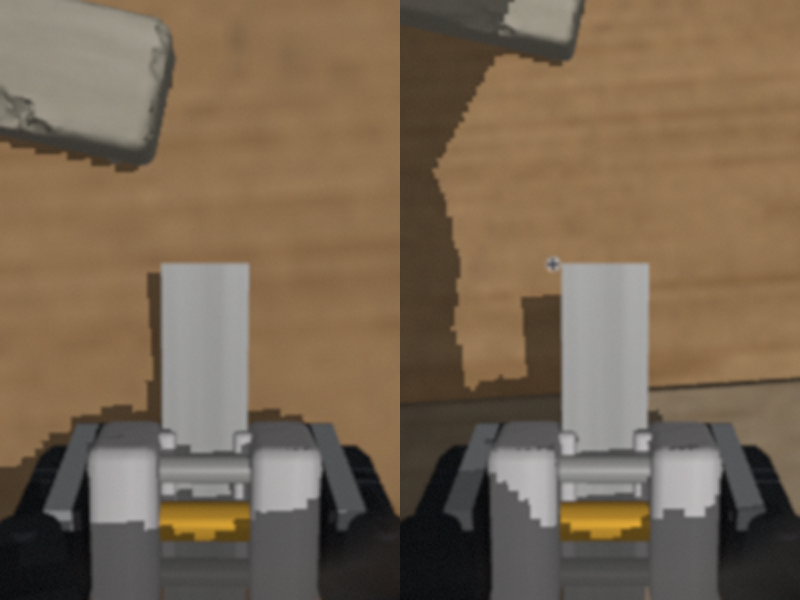

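```bash
python3 - <<'E'
from h import *
H=hand((442,-216.9,32))
t,rc=H;p0=np.array([544.5,-223.9,117.6]);q0=[.0322,.9906,.0037,-.1327]
p,r=target([460,-60,170],-50,15,H);print(p,delta(p0,q0,p,r))
p2,r2=target([471,63,90],-90,31.5,H);print(p2,delta(p,r.as_quat(),p2,r2))
E
```

```text
[490.49757314 -97.1177845  164.56142427] (array([ 0.0723,  0.123 , -0.0291]), array([-0.0824, -0.3067,  0.8066]))
[470.50364446  15.39621652  98.42872643] (array([0.1028, 0.0572, 0.06  ]), array([ 0.142 , -0.2744,  0.6866]))
```

Request:
drive_tool([
  {"dx": 0.02,"dy": 0.02,"dz": -0.03,"rx": -0.01,"ry": -0.04,"rz": 0.1,"gripper": 1},
  {"dx": 0.072,"dy": 0.123,"dz": -0.029,"rx": -0.0824,"ry": -0.3067,"rz": 0.8066,"gripper": 1},
  {"dx": 0.072,"dy": 0.123,"dz": -0.029,"rx": -0.0824,"ry": -0.3067,"rz": 0.8066,"gripper": 1},
  {"dx": 0.072,"dy": 0.123,"dz": -0.029,"rx": -0.0824,"ry": -0.3067,"rz": 0.8066,"gripper": 1},
  {"dx": 0.072,"dy": 0.123,"dz": -0.029,"rx": -0.0824,"ry": -0.3067,"rz": 0.8066,"gripper": 1},
  {"dx": 0.072,"dy": 0.123,"dz": -0.029,"rx": -0.0824,"ry": -0.3067,"rz": 0.8066,"gripper": 1},
  {"dx": 0.072,"dy": 0.123,"dz": -0.029,"rx": -0.0824,"ry": -0.3067,"rz": 0.8066,"gripper": 1},
  {"dx": 0.072,"dy": 0.123,"dz": -0.029,"rx": -0.0824,"ry": -0.3067,"rz": 0.8066,"gripper": 1},
])

```text
time_s: 9.48
eef_pos: [490.1, -97.0, 164.9]
ee_rot: [0.425, 0.904, -0.014, 0.028]
wrist_force: [0.2, 0.4, -3.4]
gripper_width: 0.519
finger_force: 114.6
```

```bash
python3 - <<'E'
from h import *
from rig import *
st=read_state();print(st["eef_pos"],st["joints"].round(2),st["qvel"].round(2))
H=hand((442,-216.9,32));p2,r2=target([471,63,90],-90,31.5,H);print(delta(st["eef_pos"],st["ee_rot"],p2,r2))
E
```

```text
[490.13151022 -96.97642729 164.92096682] [ 0.36  0.71 -0.45  1.88  0.58  0.64  0.23] [-0.23 -0.1   0.33  0.18  0.07 -0.33 -0.58]
(array([0.103 , 0.0566, 0.0602]), array([ 0.1428, -0.273 ,  0.6792]))
```

Request:
drive_tool([
  {"dx": 0.103,"dy": 0.0568,"dz": 0.06,"rx": 0.1425,"ry": -0.274,"rz": 0.683,"gripper": 1},
  {"dx": 0.103,"dy": 0.0568,"dz": 0.06,"rx": 0.1425,"ry": -0.274,"rz": 0.683,"gripper": 1},
  {"dx": 0.103,"dy": 0.0568,"dz": 0.06,"rx": 0.1425,"ry": -0.274,"rz": 0.683,"gripper": 1},
  {"dx": 0.103,"dy": 0.0568,"dz": 0.06,"rx": 0.1425,"ry": -0.274,"rz": 0.683,"gripper": 1},
  {"dx": 0.103,"dy": 0.0568,"dz": 0.06,"rx": 0.1425,"ry": -0.274,"rz": 0.683,"gripper": 1},
  {"dx": 0.103,"dy": 0.0568,"dz": 0.06,"rx": 0.1425,"ry": -0.274,"rz": 0.683,"gripper": 1},
  {"dx": 0.103,"dy": 0.0568,"dz": 0.06,"rx": 0.1425,"ry": -0.274,"rz": 0.683,"gripper": 1},
  {"dx": 0.103,"dy": 0.0568,"dz": 0.06,"rx": 0.1425,"ry": -0.274,"rz": 0.683,"gripper": 1},
])

```text
time_s: 10.15
eef_pos: [470.2, 16.1, 98.3]
ee_rot: [0.697, 0.696, -0.124, 0.122]
wrist_force: [-0.4, -0.5, -3.2]
gripper_width: 0.52
finger_force: 114.5
```

```bash
python3 - <<'E'
from h import *
from rig import *
st=read_state();print(st["eef_pos"],st["joints"].round(2),st["qvel"].round(2))
H=hand((442,-216.9,32));p2,r2=target([471,63,55],-90,31.5,H);print(delta(st["eef_pos"],st["ee_rot"],p2,r2))
rc=R.from_quat(st["ee_rot"])*H[1];print(rc.as_matrix().round(4),np.degrees(np.arcsin(rc.as_matrix()[2,0])))
E
python3 snap.py wrist w10; python3 snap.py side sd3
```

```text
[470.22479379  16.09439784  98.30270001] [-0.38  0.84  0.12  1.96  0.52  0.51 -0.78] [-0.49  0.19  0.49 -0.29 -0.46  0.45 -0.88]
(array([0.0113, 0.0004, 0.033 ]), array([-0.0001,  0.0028, -0.0011]))
[[-1.000e-03  1.000e+00  3.000e-04]
 [-8.512e-01 -1.000e-03  5.249e-01]
 [ 5.249e-01  2.000e-04  8.512e-01]] 31.6620941307102
[470.5  17.2  97.9] [ 0.6984  0.6939 -0.1247  0.1231] [-1.04  4.4  -5.48] [-0.39  0.85  0.12  1.96  0.52  0.51 -0.79] 10.2
[470.7  16.7  98. ] [ 0.695   0.6978 -0.1236  0.1219] [ 0.28 -0.63 -4.08] [-0.38  0.84  0.12  1.96  0.52  0.51 -0.78] 10.25
```

Descend to edge ~10 mm above the stone, then look.

Request:
drive_tool([
  {"dx": 0.0135,"dy": 0.0004,"dz": 0.037,"rx": 0,"ry": 0.003,"rz": 0,"gripper": 1},
  {"dx": 0.0135,"dy": 0.0004,"dz": 0.037,"rx": 0,"ry": 0.003,"rz": 0,"gripper": 1},
  {"dx": 0.0135,"dy": 0.0004,"dz": 0.037,"rx": 0,"ry": 0.003,"rz": 0,"gripper": 1},
  {"dx": 0.0135,"dy": 0.0004,"dz": 0.037,"rx": 0,"ry": 0.003,"rz": 0,"gripper": 1},
  {"dx": 0.0135,"dy": 0.0004,"dz": 0.037,"rx": 0,"ry": 0.003,"rz": 0,"gripper": 1},
])

```text
time_s: 10.67
eef_pos: [472.0, 15.1, 61.0]
ee_rot: [0.696, 0.698, -0.121, 0.121]
wrist_force: [0.2, 0.2, -3.0]
gripper_width: 0.524
finger_force: 114.6
```

```bash
python3 snap.py wrist w11; python3 snap.py side sd3; python3 - <<'E'
from h import *
from rig import *
st=read_state();H=hand((442,-216.9,32));r=R.from_quat(st["ee_rot"]);e=st["eef_pos"]+r.apply(H[0]);rc=(r*H[1]).as_matrix()
print(e,np.degrees(np.arcsin(rc[2,0])),rc.round(4))
s=pickle.load(open("w11.pkl","rb"));print(proj(s,[e,[471,63,39]]))
c=s["frame"][60:210,150:350,::-1];cv2.imwrite("pics/m4.png",cv2.resize(c,(800,600),interpolation=cv2.INTER_CUBIC))
E
```

```text
[472.1  15.2  61. ] [ 0.6956  0.6977 -0.1208  0.1211] [ 0.14 -0.98 -3.43] [-0.39  0.92  0.15  1.98  0.55  0.41 -0.82] 10.72
[472.1  15.3  60.9] [ 0.6957  0.6977 -0.1208  0.1212] [-0.21 -0.13 -3.58] [-0.4   0.92  0.15  1.98  0.55  0.41 -0.82] 10.77
[472.48130982  62.97513083  52.62459464] 31.27374778712576 [[ 0.0014  1.     -0.0037]
 [-0.8547  0.0032  0.5191]
 [ 0.5191  0.0025  0.8547]]
[[252.93233518 173.23500416]
 [249.49667785 155.89267241]]
```

View pics/m4.png

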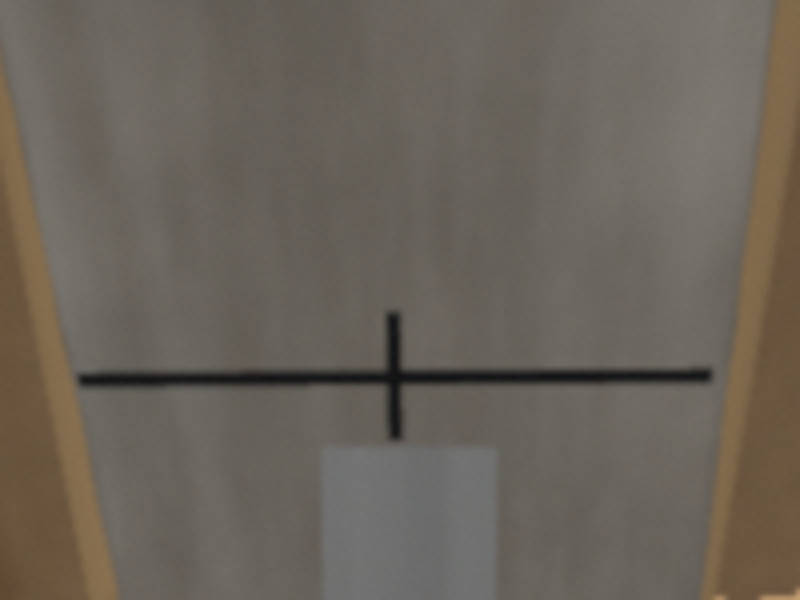

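```bash
python3 - <<'E'
from h import *
from rig import *
st=read_state()
H=hand((442,-216.9,32));
p,r=target([470.7,63,42],-89.55,32,H);print(p,delta(st["eef_pos"],st["ee_rot"],p,r))
p2,r2=target([470.7,63,32],-89.55,32,H);print(delta(p,r.as_quat(),p2,r2))
E
```

```text
[470.57694324  15.46915026  50.8438216 ] (array([ 0.0035, -0.0015,  0.0094]), array([ 0.0007, -0.0127, -0.0052]))
(array([0.0035, 0.    , 0.0094]), array([0., 0., 0.]))
```

Request:
drive_tool([
  {"dx": 0.002,"dy": -0.0015,"dz": 0.005,"rx": 0.001,"ry": -0.013,"rz": -0.005,"gripper": 1},
  {"dx": 0.0035,"dy": -0.0015,"dz": 0.0094,"rx": 0.001,"ry": -0.013,"rz": -0.005,"gripper": 1},
  {"dx": 0.0035,"dy": -0.0015,"dz": 0.0094,"rx": 0.001,"ry": -0.013,"rz": -0.005,"gripper": 1},
  {"dx": 0.0035,"dy": -0.0015,"dz": 0.0094,"rx": 0.001,"ry": -0.013,"rz": -0.005,"gripper": 1},
  {"dx": 0.0035,"dy": -0.0015,"dz": 0.0094,"rx": 0.001,"ry": -0.013,"rz": -0.005,"gripper": 1},
  {"dx": 0.0035,"dy": -0.0015,"dz": 0.0094,"rx": 0.001,"ry": -0.013,"rz": -0.005,"gripper": 1},
])

```text
time_s: 11.27
eef_pos: [470.2, 15.5, 49.8]
ee_rot: [0.693, 0.699, -0.127, 0.125]
wrist_force: [0.0, -0.3, -4.3]
gripper_width: 0.525
finger_force: 114.8
```

```bash
cat > chk.py <<'E'
from h import *
from rig import *
import sys
s=snapshot("wrist");pickle.dump(s,open(sys.argv[1]+".pkl","wb"))
st=read_state();H=hand((442,-216.9,32));r=R.from_quat(st["ee_rot"]);e=st["eef_pos"]+r.apply(H[0]);rc=(r*H[1]).as_matrix()
print(e.round(2),np.degrees(np.arcsin(rc[2,0])).round(2),rc[:,1].round(4),st["wrist_force"].round(2),round(st["time_s"],2))
print("edge,mark px",proj(s,[e,[471,63,39]]).round(1).tolist())
p,q=target([470.7,63,38],-89.55,32,H);print("to edge z38",delta(st["eef_pos"],st["ee_rot"],p,q))
c=s["frame"][98:218,172:332,::-1];cv2.imwrite(f"pics/{sys.argv[1]}.png",cv2.resize(c,(800,600),interpolation=cv2.INTER_CUBIC))
E
python3 chk.py w12
```

```text
[470.32  63.07  40.87] 32.07 [ 1.      0.0075 -0.0016] [-0.72  1.13 -3.18] 11.32
edge,mark px [[252.7, 174.0], [254.4, 171.6]]
to edge z38 (array([0.0009, 0.0004, 0.0028]), array([-0.0017,  0.0013,  0.0002]))
```

Request:
drive_tool([
  {"dx": 0.0002,"dy": 0.0004,"dz": 0.0005,"rx": -0.001,"ry": 0,"rz": 0,"gripper": 1},
  {"dx": 0.0004,"dy": 0.0004,"dz": 0.001,"rx": -0.001,"ry": 0,"rz": 0,"gripper": 1},
  {"dx": 0.0006,"dy": 0.0004,"dz": 0.0015,"rx": -0.001,"ry": 0,"rz": 0,"gripper": 1},
  {"dx": 0.0006,"dy": 0.0004,"dz": 0.0015,"rx": -0.001,"ry": 0,"rz": 0,"gripper": 1},
  {"dx": 0.0006,"dy": 0.0004,"dz": 0.0015,"rx": -0.001,"ry": 0,"rz": 0,"gripper": 1},
])

```text
time_s: 11.73
eef_pos: [470.6, 15.6, 48.2]
ee_rot: [0.693, 0.699, -0.126, 0.125]
wrist_force: [1.6, -0.4, 2.6]
gripper_width: 0.521
finger_force: 115.4
```

```bash
python3 chk.py w13
```

```text
[470.75  63.07  39.27] 32.08 [ 1.0e+00  7.8e-03 -6.0e-04] [ 1.   -1.25  1.22] 11.78
edge,mark px [[252.7, 174.0], [253.3, 173.8]]
to edge z38 (array([ 0.0004, -0.0001,  0.0013]), array([-0.0006,  0.0014,  0.0001]))
```

View pics/w13.png

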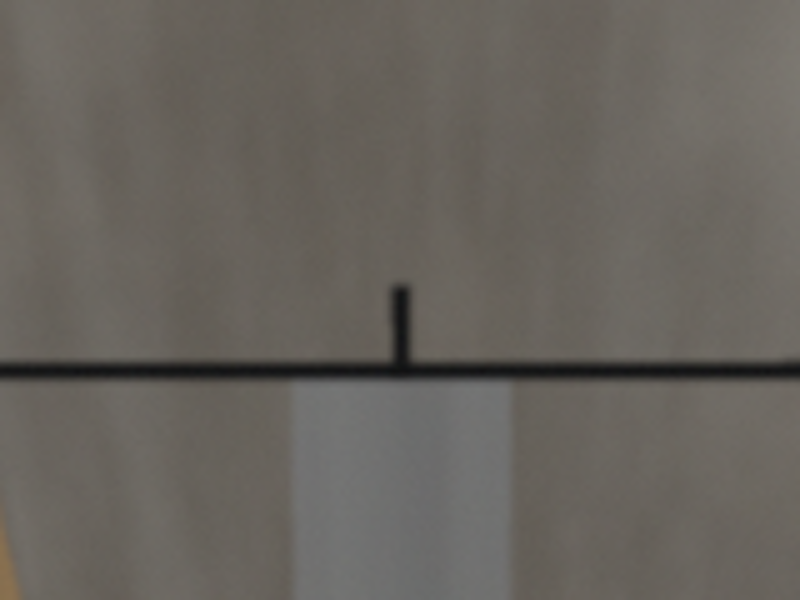

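Request:
drive_tool([
  {"dx": 0.0005,"dy": 0,"dz": 0.0,"rx": 0,"ry": 0,"rz": 0,"gripper": 1},
  {"dx": 0.0005,"dy": 0,"dz": 0.0,"rx": 0,"ry": 0,"rz": 0,"gripper": 1},
  {"dx": 0.0005,"dy": 0,"dz": 0.0,"rx": 0,"ry": 0,"rz": 0,"gripper": 1},
  {"dx": 0.0005,"dy": 0,"dz": 0.0,"rx": 0,"ry": 0,"rz": 0,"gripper": 1},
  {"dx": 0.0005,"dy": 0,"dz": 0.0,"rx": 0,"ry": 0,"rz": 0,"gripper": 1},
  {"dx": 0.0005,"dy": 0,"dz": 0.0,"rx": 0,"ry": 0,"rz": 0,"gripper": 1},
  {"dx": 0.0005,"dy": 0,"dz": 0.0,"rx": 0,"ry": 0,"rz": 0,"gripper": 1},
  {"dx": 0.0005,"dy": 0,"dz": 0.0,"rx": 0,"ry": 0,"rz": 0,"gripper": 1},
])

```text
time_s: 12.45
eef_pos: [470.6, 15.6, 48.1]
ee_rot: [0.693, 0.698, -0.127, 0.125]
wrist_force: [0.8, -3.3, 5.8]
gripper_width: 0.52
finger_force: 115.5
```

```bash
python3 chk.py w14; for i in 1 2 3 4; do python3 chk.py w15 | head -1; done; python3 - <<'E'
from h import *
for n in("w13","w14"):
    f=pickle.load(open(n+".pkl","rb"))["frame"].mean(2);print(n,f[166:180,245].round().tolist(),f[166:180,265].round().tolist(),f[166:180,215].round().tolist())
E
```

```text
[470.72  63.1   39.2 ] 32.12 [ 1.0e+00  7.4e-03 -7.0e-04] [ 0.08 -2.89  5.05] 12.5
edge,mark px [[252.7, 174.1], [253.4, 174.0]]
to edge z38 (array([0.0003, 0.    , 0.0013]), array([-0.0008,  0.0021, -0.0002]))
[470.73  63.1   39.17] 32.12 [ 1.0e+00  7.3e-03 -7.0e-04] [ 0.17 -3.73  5.48] 12.55
[470.72  63.13  39.18] 32.12 [ 1.0e+00  7.4e-03 -7.0e-04] [ 0.16 -3.67  4.91] 12.6
[470.74  63.13  39.18] 32.12 [ 1.0e+00  7.4e-03 -7.0e-04] [-0.16 -3.59  4.72] 12.65
[470.74  63.11  39.18] 32.12 [ 1.0e+00  7.4e-03 -7.0e-04] [ 0.93 -3.5   4.88] 12.7
w13 [95.0, 94.0, 96.0, 90.0, 62.0, 29.0, 24.0, 55.0, 96.0, 112.0, 113.0, 113.0, 114.0, 114.0] [101.0, 101.0, 101.0, 95.0, 66.0, 32.0, 24.0, 56.0, 96.0, 113.0, 115.0, 114.0, 115.0, 113.0] [94.0, 94.0, 94.0, 89.0, 62.0, 28.0, 24.0, 47.0, 79.0, 92.0, 94.0, 96.0, 96.0, 96.0]
w14 [96.0, 95.0, 95.0, 92.0, 66.0, 35.0, 20.0, 49.0, 94.0, 113.0, 115.0, 114.0, 113.0, 114.0] [102.0, 100.0, 102.0, 97.0, 71.0, 37.0, 19.0, 48.0, 95.0, 112.0, 115.0, 114.0, 115.0, 114.0] [94.0, 94.0, 95.0, 89.0, 66.0, 34.0, 21.0, 40.0, 79.0, 91.0, 94.0, 95.0, 95.0, 97.0]
```

Request:
drive_tool([
  {"dx": -0.0004,"dy": 0,"dz": -0.0015,"rx": 0,"ry": 0,"rz": 0,"gripper": 1},
  {"dx": -0.0003,"dy": -0.0002,"dz": -0.0015,"rx": 0,"ry": 0,"rz": 0,"gripper": 1},
  {"dx": -0.0003,"dy": -0.0002,"dz": -0.0015,"rx": 0,"ry": 0,"rz": 0,"gripper": 1},
  {"dx": -0.0001,"dy": -0.0002,"dz": -0.001,"rx": 0,"ry": 0,"rz": 0,"gripper": 1},
  {"dx": 0.0001,"dy": -0.0002,"dz": -0.0005,"rx": 0,"ry": 0,"rz": 0,"gripper": 1},
  {"dx": 0.0002,"dy": -0.0002,"dz": -0.0001,"rx": 0,"ry": 0,"rz": 0,"gripper": 1},
  {"dx": 0.0002,"dy": -0.0002,"dz": -0.0001,"rx": 0,"ry": 0,"rz": 0,"gripper": 1},
  {"dx": 0.0002,"dy": -0.0002,"dz": -0.0001,"rx": 0,"ry": 0,"rz": 0,"gripper": 1},
])

```text
time_s: 13.37
eef_pos: [470.3, 16.4, 48.0]
ee_rot: [0.693, 0.699, -0.126, 0.125]
wrist_force: [0.2, 1.3, 4.7]
gripper_width: 0.521
finger_force: 115.9
```

```bash
python3 chk.py w16; for i in 1 2 3 4 5 6; do python3 chk.py w17 | head -1; done; python3 - <<'E'
from h import *
for n in("w17",):
    f=pickle.load(open(n+".pkl","rb"))["frame"].mean(2);print(n,f[166:180,245].round().tolist(),f[166:180,262].round().tolist(),f[166:180,215].round().tolist())
    print(f[163,240:265].round().tolist());print(f[190,226:280].round().tolist())
E
```

```text
[470.42  63.89  39.14] 32.07 [ 1.e+00  8.e-03 -8.e-04] [-0.71  1.06  5.2 ] 13.42
edge,mark px [[252.6, 174.0], [254.0, 175.6]]
to edge z38 (array([-0.0004,  0.0003,  0.0014]), array([-0.0007,  0.0013,  0.0004]))
[470.44  63.87  39.12] 32.08 [ 1.e+00  8.e-03 -8.e-04] [-1.88  1.14  4.84] 13.47
[470.45  63.91  39.1 ] 32.07 [ 1.e+00  8.e-03 -7.e-04] [-1.44  0.8   4.35] 13.52
[470.44  63.86  39.1 ] 32.07 [ 1.e+00  8.e-03 -8.e-04] [-1.58  1.22  5.37] 13.57
[470.42  63.88  39.08] 32.07 [ 1.0e+00  7.9e-03 -8.0e-04] [-1.13  0.9   5.19] 13.62
[470.45  63.86  39.1 ] 32.07 [ 1.e+00  8.e-03 -8.e-04] [-1.6   0.92  5.07] 13.67
[470.44  63.89  39.1 ] 32.07 [ 1.e+00  8.e-03 -8.e-04] [-1.4   1.45  5.22] 13.72
w17 [95.0, 95.0, 94.0, 95.0, 94.0, 82.0, 54.0, 42.0, 78.0, 104.0, 113.0, 114.0, 114.0, 113.0] [101.0, 101.0, 101.0, 101.0, 98.0, 84.0, 53.0, 42.0, 76.0, 103.0, 112.0, 111.0, 112.0, 112.0] [94.0, 93.0, 93.0, 93.0, 95.0, 88.0, 60.0, 28.0, 23.0, 46.0, 80.0, 94.0, 94.0, 95.0]
[95.0, 97.0, 96.0, 96.0, 96.0, 96.0, 96.0, 97.0, 98.0, 97.0, 79.0, 49.0, 26.0, 25.0, 54.0, 84.0, 97.0, 99.0, 101.0, 102.0, 101.0, 101.0, 102.0, 101.0, 101.0]
[97.0, 97.0, 98.0, 100.0, 107.0, 110.0, 114.0, 113.0, 113.0, 113.0, 114.0, 115.0, 114.0, 115.0, 116.0, 114.0, 113.0, 115.0, 112.0, 112.0, 113.0, 113.0, 111.0, 110.0, 111.0, 109.0, 110.0, 109.0, 108.0, 108.0, 108.0, 108.0, 107.0, 107.0, 108.0, 109.0, 112.0, 112.0, 113.0, 111.0, 113.0, 114.0, 114.0, 112.0, 113.0, 113.0, 112.0, 109.0, 101.0, 96.0, 95.0, 95.0, 96.0, 96.0]
```

Request:
drive_tool([
  {"dx": -4e-05,"dy": 0,"dz": -0.00012,"rx": 0,"ry": 0,"rz": 0,"gripper": 1},
  {"dx": -4e-05,"dy": 0,"dz": -0.00012,"rx": 0,"ry": 0,"rz": 0,"gripper": 1},
  {"dx": -4e-05,"dy": 0,"dz": -0.00012,"rx": 0,"ry": 0,"rz": 0,"gripper": 1},
  {"dx": -4e-05,"dy": 0,"dz": -0.00012,"rx": 0,"ry": 0,"rz": 0,"gripper": 1},
  {"dx": -4e-05,"dy": 0,"dz": -0.00012,"rx": 0,"ry": 0,"rz": 0,"gripper": 1},
  {"dx": -4e-05,"dy": 0,"dz": -0.00012,"rx": 0,"ry": 0,"rz": 0,"gripper": 1},
])

```text
time_s: 14.22
eef_pos: [470.3, 16.4, 48.0]
ee_rot: [0.693, 0.699, -0.127, 0.125]
wrist_force: [-1.9, 1.9, 4.3]
gripper_width: 0.522
finger_force: 115.9
```

```bash
for i in 1 2 3 4 5 6 7 8; do python3 chk.py w18 | head -1; done
```

```text
[470.43  63.88  39.12] 32.07 [ 1.e+00  8.e-03 -9.e-04] [-1.09  1.66  5.6 ] 14.27
[470.46  63.86  39.15] 32.07 [ 1.e+00  8.e-03 -8.e-04] [-2.5   2.33  4.75] 14.32
[470.46  63.87  39.14] 32.07 [ 1.e+00  8.e-03 -8.e-04] [-1.58  2.    4.16] 14.37
[470.44  63.86  39.11] 32.07 [ 1.e+00  8.e-03 -9.e-04] [-2.13  1.34  5.22] 14.42
[470.47  63.88  39.14] 32.07 [ 1.e+00  8.e-03 -8.e-04] [-0.79  2.1   4.57] 14.47
[470.44  63.84  39.12] 32.08 [ 1.0e+00  7.9e-03 -9.0e-04] [-1.03  2.01  5.01] 14.52
[470.44  63.86  39.12] 32.07 [ 1.e+00  8.e-03 -9.e-04] [-0.61  1.88  4.66] 14.57
[470.47  63.85  39.12] 32.07 [ 1.0e+00  7.9e-03 -8.0e-04] [-0.88  1.96  4.56] 14.62
```

Request:
drive_tool([
  {"dx": -0.0001,"dy": 0,"dz": -0.0002,"rx": 0,"ry": 0,"rz": 0,"gripper": 1},
  {"dx": -0.0001,"dy": 0,"dz": -0.0002,"rx": 0,"ry": 0,"rz": 0,"gripper": 1},
  {"dx": -0.0001,"dy": 0,"dz": -0.0002,"rx": 0,"ry": 0,"rz": 0,"gripper": 1},
  {"dx": -0.0001,"dy": 0,"dz": -0.0002,"rx": 0,"ry": 0,"rz": 0,"gripper": 1},
  {"dx": -0.0001,"dy": 0,"dz": -0.0002,"rx": 0,"ry": 0,"rz": 0,"gripper": 1},
  {"dx": -0.0001,"dy": 0,"dz": -0.0002,"rx": 0,"ry": 0,"rz": 0,"gripper": 1},
])

```text
time_s: 15.12
eef_pos: [470.3, 16.4, 48.2]
ee_rot: [0.693, 0.699, -0.126, 0.125]
wrist_force: [-1.4, 2.4, 0.3]
gripper_width: 0.521
finger_force: 115.8
```

```bash
for i in 1 2 3 4 5 6 7 8; do python3 chk.py w19 | head -1; done
```

```text
[470.44  63.89  39.3 ] 32.07 [ 1.e+00  8.e-03 -9.e-04] [-0.75  2.85 -0.18] 15.17
[470.44  63.84  39.31] 32.07 [ 1.0e+00  7.9e-03 -9.0e-04] [-0.74  1.56 -0.26] 15.22
[470.45  63.87  39.3 ] 32.07 [ 1.0e+00  7.9e-03 -9.0e-04] [-1.16  2.19  0.04] 15.27
[470.49  63.84  39.33] 32.07 [ 1.e+00  8.e-03 -8.e-04] [-1.    2.79 -0.45] 15.32
[470.47  63.82  39.32] 32.07 [ 1.0e+00  7.9e-03 -8.0e-04] [-1.06  1.46 -0.57] 15.37
[470.48  63.82  39.33] 32.07 [ 1.0e+00  7.9e-03 -8.0e-04] [-0.91  2.12  0.13] 15.42
[470.49  63.83  39.33] 32.07 [ 1.e+00  8.e-03 -8.e-04] [-0.51  2.32  0.57] 15.47
[470.46  63.8   39.33] 32.08 [ 1.0e+00  7.9e-03 -9.0e-04] [-0.37  2.56 -1.33] 15.52
```

Request:
drive_tool([
  {"dx": 6e-05,"dy": 0,"dz": 0.00016,"rx": 0,"ry": 0,"rz": 0,"gripper": 1},
  {"dx": 6e-05,"dy": 0,"dz": 0.00016,"rx": 0,"ry": 0,"rz": 0,"gripper": 1},
  {"dx": 6e-05,"dy": 0,"dz": 0.00016,"rx": 0,"ry": 0,"rz": 0,"gripper": 1},
  {"dx": 6e-05,"dy": 0,"dz": 0.00016,"rx": 0,"ry": 0,"rz": 0,"gripper": 1},
  {"dx": 6e-05,"dy": 0,"dz": 0.00016,"rx": 0,"ry": 0,"rz": 0,"gripper": 1},
  {"dx": 6e-05,"dy": 0,"dz": 0.00016,"rx": 0,"ry": 0,"rz": 0,"gripper": 1},
])

```text
time_s: 16.02
eef_pos: [470.4, 16.3, 48.1]
ee_rot: [0.693, 0.699, -0.127, 0.125]
wrist_force: [-0.4, 2.8, 1.8]
gripper_width: 0.522
finger_force: 115.7
```

```bash
for i in 1 2 3 4 5 6 7 8; do python3 chk.py w20 | head -1; done; python3 - <<'E'
from h import *
f=pickle.load(open("w20.pkl","rb"))["frame"].mean(2);print(f[166:180,245].round().tolist(),f[166:180,215].round().tolist())
E
```

```text
[470.45  63.8   39.2 ] 32.08 [ 1.0e+00  7.9e-03 -8.0e-04] [-0.57  2.41  2.64] 16.07
[470.44  63.79  39.21] 32.08 [ 1.e+00  8.e-03 -9.e-04] [-1.31  2.45  2.65] 16.12
[470.44  63.8   39.18] 32.08 [ 1.0e+00  7.9e-03 -9.0e-04] [-0.1   2.33  2.34] 16.17
[470.45  63.8   39.18] 32.08 [ 1.e+00  8.e-03 -9.e-04] [-0.9   1.72  2.92] 16.22
[470.48  63.8   39.2 ] 32.07 [ 1.0e+00  7.9e-03 -8.0e-04] [-0.83  2.08  3.4 ] 16.27
[470.46  63.8   39.18] 32.08 [ 1.0e+00  7.9e-03 -9.0e-04] [-0.66  2.75  3.13] 16.32
[470.44  63.82  39.18] 32.08 [ 1.e+00  8.e-03 -9.e-04] [-1.13  3.31  2.75] 16.37
[470.46  63.81  39.18] 32.08 [ 1.e+00  8.e-03 -9.e-04] [-0.71  2.06  2.71] 16.42
[95.0, 94.0, 95.0, 94.0, 91.0, 73.0, 44.0, 49.0, 93.0, 112.0, 113.0, 113.0, 113.0, 113.0] [94.0, 95.0, 93.0, 93.0, 90.0, 72.0, 43.0, 22.0, 34.0, 65.0, 87.0, 93.0, 95.0, 95.0]
```

```bash
python3 -c "
from rig import *
print(hand_in())"
```

```text
the job is handed in; nothing more can be done
None
```

I pumped the spray head fully down once and let it spring back, then handed the job in holding the chisel's edge on the pencil line at the tick, at about 32° with the roller about 2 mm clear, pressing with about 6.4 N.

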